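Set the stabiliser leg under a fossil cradle

ROBOT

A 7-joint arm with a two-finger parallel gripper is mounted at the origin on the work surface. World frame = base frame: x ahead of the robot, y to its left, z up, the work surface at z = 0. Lengths are in m, angles in rad, forces in N, time in s.
With the tool pointing down it reaches from about 0.4 to 0.875 m from the base axis. Payload 19.3 kg.
Tool frame: the origin (TCP) lies at the very end of the fingers, on their centre line; the grasp point (between the pads) lies 19 mm behind it; z points along the fingers, y is the direction in which the jaws open and shut (so a half turn about z gives the same grasp; the last joint's range is limited). The gripper opens to 85 mm and grips with 20 to 120 N. Pads are 22 mm wide; open, the fingers measure 114 mm over their backs; the gripper's body (76 mm by 85 mm) begins 54 mm behind the grasp point. The pads swing forward as they close: fully open they stand 13 mm farther back than shut.
Start: joints at [1.178, 0.521, -0.036, 1.599, 0.021, 1.021, -0.113], TCP at [0.198, -0.593, 0.231] pointing down, gripper open.
Joint ranges: [-2.91, 2.91], [-0.3, 2.13], [-1.5, 1.42], [0.17, 2.43], [-1.26, 4.41], [0.16, 1.93], [-2.52, 2.52]. Speed limits (rad/s): [1.89, 1.89, 2.39, 2.39, 3.01, 3.01, 3.01].

INTERFACE

Orientations are given as [roll, pitch, yaw] about the fixed x, y, z axes, in that order (R = Rz(yaw) Ry(pitch) Rx(roll)).
In Python, from workcell import bot, vision, job_done gives the robot as it stands.
- The arm moves only by the tool arm_command, never from a script. Its arguments are lists of equal length, an entry for each row: "gripper": the finger opening in cm, from 0 to 8.54; "slide": the shift along the tool's x, y, z in cm, a list of three; "turn": the turn, a rotation vector about the tool's x, y, z in degrees, a list of three. A call has 1 to 5 rows; each row is the pose to reach, as a shift and turn from the pose commanded when the call began, along the tool's axes at that moment; what a row does not reach only later rows make up. A row lasts 1/8 s, in which the tool goes at most 62.5 mm and 10.7 degrees, less where a joint would pass 70% of its speed; a pose out of reach is approached as far as the arm can. A call with a gripper value outside its range is refused whole. The fingers move at their own pace and stop on an object; "force" is the grip in N (left out, the last holds). Time passes only in rows, so rows that repeat a pose let the fingers close. It gives the time, the measured TCP pose, the force and the opening at its end, in the units of the state.
- bot.observe(): the state, without advancing time (a new reading comes with each control period).
- vision.grab_frame(name): name is "side" or "top"; returns the picture (384x512x3 uint8, blue, green, red); there is no depth.
- vision.camera_model(name): a dict with "mtx" (3x3 intrinsics, pixels), "T" (4x4, takes a point from camera to world coordinates). Camera axes: x right, y down, z forward; pixel columns grow to the right and rows downward; lengths in m; the calibration is good to about 2 mm. A picture is of the moment at which its call begins. camera_model takes no time and is no camera call.
- job_done(): hands the job in, once; it reports no verdict.
The state is a dict: "clock": time; "qpos": joint angles; "qd": joint speeds; "joint_efforts": joint torques, N m; "position": TCP position; "tool_rot": TCP orientation; "force": force on the tool from outside, world axes, zero at the start; "moment": the same for the moment, N m; "grip_width": finger opening in m.
Only numpy, scipy, OpenCV 4.12 (cv2) and the standard library are available. Lean on these libraries where they do the work, as an engineer would, in place of code of your own. Each camera call takes 0.05 s, during which the arm holds its last target. There are 200 camera calls.

TASK

The plaster-jacketed fossil's cradle must stand firm before we work on it: lay the plywood board flat on the bench under the jack's foot, so that the whole foot will land on it, then wind the crank clockwise until the foot bears firmly on the board and carries a good share of the weight. Feel for it in the crank and stop there, before the cradle's own front feet come off the bench; let go of the crank, and leave the vertebra, jar, long bone and brush alone.

Things in the scene. Friction and masses are not known exactly. Their poses are not given: they have to be found in the camera images.
- cradle: White plaster-jacketed fossil (top 255 mm up) on an aluminium frame, four rubber feet, 23 kg, not to be moved. Origin on the bench under the jack's axis; +y points from the frame out to the jack, z up. Frame and fossil: y -455 to -95, x -165 to 165 mm; a tongue 76 mm wide, 42 to 78 mm up, carries the jack. Wound too far, the jack tilts it about its rear feet, 410 mm behind the jack.
- jack: Upright screw jack on the tongue, open to its +y side and left and right: grey tube 46 mm in diameter, gear head 60 mm in diameter up to 224 mm; steel leg with a round rubber-soled foot 50 mm in diameter. Origin on the bench on the axis of leg and crank; axes as the cradle's. At the start the sole hangs 40 to 60 mm above the bench (not measured). Self-locking: the crank stays where it is left.
- crank_axis (a point): Point on the jack's axis at the height of crank_grip. One clockwise turn (seen from above) lowers the foot by 15.7 mm, anticlockwise raises it. Once the foot touches the board, the load on it grows by about 65 N per radian of winding; the cradle's front feet lift off when it reaches 95 to 140 N. A firm load is about 80 N.
- crank_grip (a point): Centre of the crank's red upright grip: a freely spinning sleeve 25 mm in diameter, 60 mm tall, top 307 mm up, 68 mm from the axis, on a flat arm whose top is 242 mm up; starts at any angle. Turning it takes about 6 N of tangential push while the foot is free; under load the push climbs by 0.037 N per newton on the foot (3 N more at 80 N) and stops climbing when the cradle lifts.
- board: Loose plywood bearing board, 220 x 64 x 18 mm, 220 g, lying flat on the bench. Origin at the centre of its underside, x along its length, z up. Either end may go under the foot.
- vertebra: Brown vertebra lying on the bench, about 125 x 115 mm and 42 mm high; origin under its drum-shaped body. Leave alone.
- jar: White plastic jar with a red band, 72 mm in diameter, 85 mm tall; origin at the centre of its underside. Leave alone.
- long_bone: Light brown long bone, about 137 mm long and 28 mm high, lying along its x axis; origin under its middle. Leave alone.
- brush: Small brush 170 mm long lying on the bench, along its x axis; origin under its middle. Leave alone.
Not all that is in view belongs to the job. There is more than one size of the board; the one meant has the size given above.

How it is judged:
By the outcome, as a careful person would: the job done as asked, in the order asked, and still so for the second after the job is handed in, with the robot touching nothing.
It also fails if it takes over 70 s, if anything falls off the work surface, if the arm or the gripper's body presses on something with over 40 N, if the wrist force passes 120 N, or if a joint passes its speed limit or range.

## Working session

There is one attempt and no reset: what is moved stays moved. The work goes in short steps, Python scripts to look and compute and a tool call to move; the robot and the scene stay as the last step left them, time stands still between calls to the robot, and variables do not carry over. Pictures are saved under pics/ and viewed, about 8 in all and at most 12, crops included, and the job is handed in when it is done.

Besides the shell and the picture viewer there is one more tool, called after ">>>" as name(argument=value, ...) on one line, values as JSON. arm_command: Moves the arm, as the interface text tells. Its arguments: {"type":"object","properties":{"gripper":{"type":"array","items":{"type":"number"}},"slide":{"type":"array","items":{"type":"array","items":{"type":"number"}}},"turn":{"type":"array","items":{"type":"array","items":{"type":"number"}}},"force":{"type":"number"}},"required":["gripper","slide","turn"]}

```bash
mkdir -p pics
python3 - <<'E'
from workcell import bot, vision
import cv2,numpy as np
for n in("side","top"):
    f=vision.grab_frame(n); cv2.imwrite(f"pics/{n}0.png",f)
    m=vision.camera_model(n); print(n,np.round(m["mtx"],1).tolist(),np.round(m["T"],3).tolist())
s=bot.observe(); print({k:np.round(v,3).tolist() for k,v in s.items()})
a=cv2.imread("pics/side0.png");b=cv2.imread("pics/top0.png")
E
```

```text
side [[370.2, 0.0, 252.1], [0.0, 370.2, 188.3], [0.0, 0.0, 1.0]] [[0.972, -0.169, 0.163, 0.349], [-0.234, -0.741, 0.63, -0.321], [0.014, -0.65, -0.76, 0.773], [0.0, 0.0, 0.0, 1.0]]
top [[366.3, 0.0, 252.4], [0.0, 366.3, 184.8], [0.0, 0.0, 1.0]] [[0.021, -0.994, 0.111, 0.397], [-1.0, -0.021, 0.002, 0.185], [0.001, -0.111, -0.994, 1.031], [0.0, 0.0, 0.0, 1.0]]
{'clock': 0.1, 'qpos': [1.178, 0.522, -0.036, 1.6, 0.021, 1.021, -0.113], 'qd': [0.0, -0.001, 0.0, -0.002, -0.001, -0.001, -0.001], 'joint_efforts': [0.005, -92.848, 1.985, -37.053, 0.018, 0.005, 0.0], 'position': [0.198, -0.592, 0.231], 'tool_rot': [-3.141, 0.0, 0.323], 'force': [-0.332, -0.281, -0.196], 'moment': [-0.019, 0.085, -0.024], 'grip_width': 0.086}
```

View pics/side0.png

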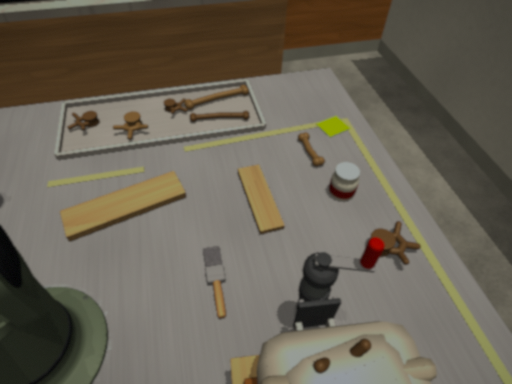

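View pics/top0.png

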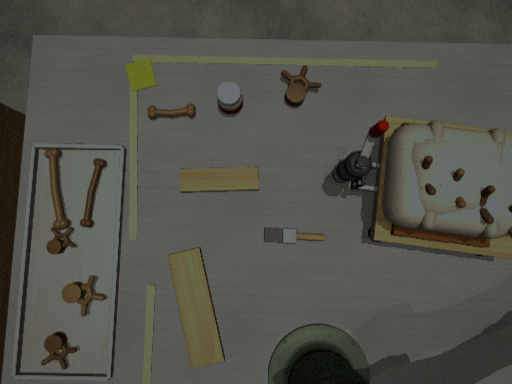

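Side view: small board at about (261,198), larger one at (124,205), jack at (318,275), red grip at (373,250), vertebra at (395,243), jar at (344,180), brush at (215,282). Top view: small board (219,179), large board (196,307), grip (382,128), jack head (355,165), vertebra (298,88), jar (229,97), long bone (172,112), brush (295,236).
Candidates for the board: the small one (219,179), the large one (196,307) and the plywood under the fossil (440,245). I choose by measured size.

```bash
cat > h.py <<'E'
from workcell import bot, vision
import cv2,numpy as np
M={n:vision.camera_model(n) for n in("side","top")}
def ray(n,px):
    m=M[n]; d=m["T"][:3,:3]@np.linalg.solve(m["mtx"],[px[0],px[1],1.]); return m["T"][:3,3],d
def onz(n,px,z):
    o,d=ray(n,px); return o+d*(z-o[2])/d[2]
def tri(p,q):  # side px, top px
    (o1,d1),(o2,d2)=ray("side",p),ray("top",q)
    s=np.linalg.lstsq(np.c_[d1,-d2],o2-o1,rcond=None)[0]
    a,b=o1+s[0]*d1,o2+s[1]*d2; return (a+b)/2,np.linalg.norm(a-b)
def proj(n,P):
    m=M[n]; c=m["T"][:3,:3].T@(np.array(P)-m["T"][:3,3]); c=m["mtx"]@c; return c[:2]/c[2]
def red(f):
    h=cv2.cvtColor(f,cv2.COLOR_BGR2HSV); return (((h[...,0]<6)|(h[...,0]>174))&(h[...,1]>190)&(h[...,2]>80)).astype(np.uint8)
def wood(f):
    h=cv2.cvtColor(f,cv2.COLOR_BGR2HSV); return cv2.morphologyEx(((h[...,0]>12)&(h[...,0]<28)&(h[...,1]>75)&(h[...,2]>60)).astype(np.uint8),cv2.MORPH_OPEN,np.ones((5,5)))
def blobs(m,a0=60):
    return [c for c in cv2.findContours(m,0,2)[0] if cv2.contourArea(c)>a0]
def rect(n,c,z):
    P=np.array([onz(n,p[0],z)[:2] for p in c],np.float32)*1000
    return cv2.minAreaRect(P)
E
python3 - <<'E'
from h import *
for n in("side","top"):
    f=cv2.imread(f"pics/{n}0.png")
    for c in blobs(wood(f)): print(n,"wood",c.reshape(-1,2).mean(0).round(),np.round(np.hstack(rect(n,c,.018)),1))
    for c in blobs(red(f),20):
        print(n,"red",np.round(cv2.minEnclosingCircle(c)[0],1),cv2.boundingRect(c),np.round(np.hstack(cv2.minAreaRect(c)),1))
a=cv2.resize(cv2.imread("pics/side0.png")[150:384,220:450],None,fx=3,fy=3,interpolation=2)[:600]
a=cv2.convertScaleAbs(a,alpha=1.3)
b=cv2.resize(cv2.imread("pics/top0.png")[70:260,160:410],None,fx=3.2,fy=3.2,interpolation=2)[:600]
cv2.imwrite("pics/sc.png",a);cv2.imwrite("pics/tc.png",cv2.convertScaleAbs(b,alpha=1.8))
E
```

```text
side wood [320. 365.] [ 535.8 -155.5   23.3   28.7   76.7]
side wood [245. 365.] [ 391.3 -129.    49.3   52.1   76.6]
side wood [366. 344.] [ 634.6 -140.4   21.9   17.6   65.6]
side wood [219. 298.] [368.9  20.9  85.6  19.3  87.9]
side wood [393. 238.] [811.6  71.9  83.8  87.6  14.2]
side wood [123. 205.] [177.8 330.1 304.7 104.3  14.6]
side wood [261. 199.] [522.5 275.1  66.1 226.4   2.7]
side wood [310. 149.] [716.8 419.9  37.4 140.3   3. ]
side wood [132. 123.] [207.9 651.4 115.9  58.   87.4]
side wood [ 85. 118.] [ 59.5 709.8  79.   52.1  53.2]
side wood [216.  96.] [488.8 734.9 232.5  54.8  10.7]
side wood [162.  49.] [ 560.1 1140.7  634.5 1762.4   89.9]
side red [376.5 244. ] (369, 237, 15, 15) [376. 244.  14.  14.   0.]
top wood [202. 332.] [114.8 301.7 166.2  56.8  12.5]
top wood [ 72. 293.] [207.3 668.7  47.2  49.    1.2]
top wood [ 55. 245.] [329.9 721.7  30.   27.3   4.5]
top wood [458. 248.] [ 350.9 -377.3  294.    22.    83.1]
top wood [506. 239.] [ 375.6 -508.6   16.3   33.5    1.2]
top wood [305. 236.] [372.5  37.8  16.3  46.8   1.2]
top wood [383. 226.] [ 401.4 -176.9   38.2   35.9    1.2]
top wood [212. 177.] [535.1 280.   44.1 218.9   4.1]
top wood [ 55. 187.] [491.8 736.3 219.8  29.1  10.2]
top wood [173. 112.] [715.5 420.8  14.7  54.1   2.4]
top wood [154. 111.] [716.5 469.3  23.8  31.3   2.8]
top wood [298.  92.] [7.807e+02 6.680e+01 5.360e+01 5.160e+01 6.000e-01]
top red [383.5 124.8] (379, 120, 10, 10) [383.5 125.    9.2   7.8  45. ]
```

View pics/sc.png

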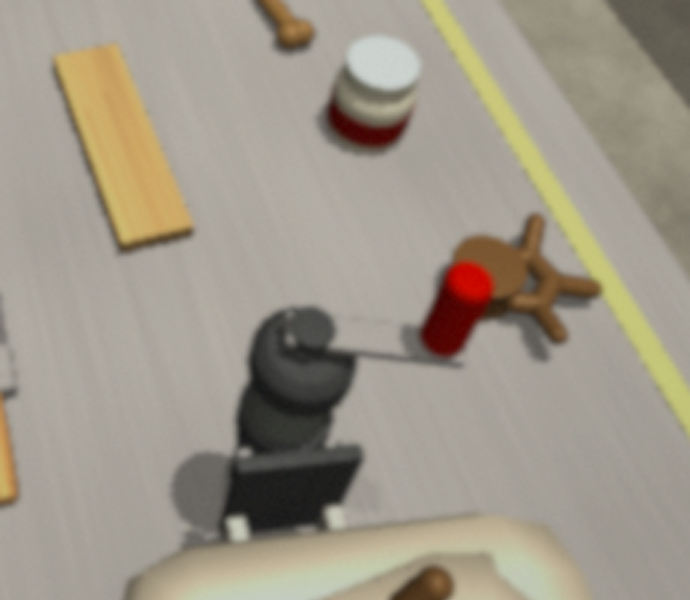

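View pics/tc.png

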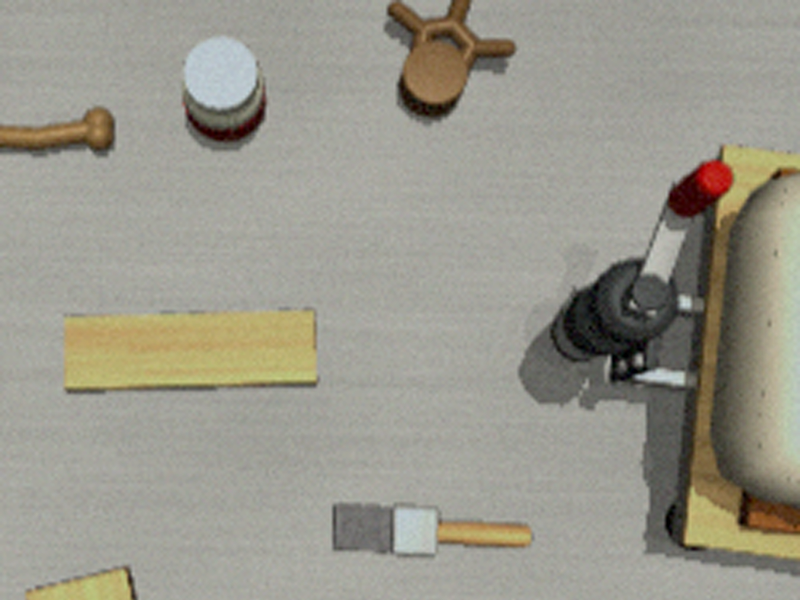

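The close crops confirm the choice: the small board's top corners sit at crop (65,318)-(317,383) in the top view, and the jack head is at about (635,300). The grip is at (715,180), pointing toward +x and slightly toward the cradle.

Run:
```python
from h import *
S=lambda x,y:((x+.5)/3-.5+220,(y+.5)/3-.5+150); T=lambda x,y:((x+.5)/3.2-.5+160,(y+.5)/3.2-.5+70)
p=lambda *a:print(*[np.round(np.array(v)*1000,0).tolist() for v in a])
A=[onz("side",S(*c),.018)[:2] for c in((55,58),(117,45),(192,230),(122,246))]
B=[onz("top",T(*c),.018)[:2] for c in((66,390),(65,318),(315,310),(317,383))]
p(A);p(B);p(np.mean(A,0),np.mean(B,0))
for X in(A,B):
  X=np.array(X); print(np.linalg.norm(X-np.roll(X,-1,0),axis=1).round(3), np.degrees(np.arctan2(*((X[2]+X[3]-X[0]-X[1])[::-1]))))
p(onz("side",S(468,283),.307),onz("top",T(715,180),.307)); print(tri(S(468,283),T(715,180)))
p(onz("side",S(303,352),.224),onz("top",T(633,300),.224)); print(tri(S(303,352),T(633,300)))
p(onz("side",S(313,328),.25),onz("top",T(651,293),.25)); print(tri(S(313,328),T(651,293)))
# cradle plate front edge corners, jar, vertebra drum, brush tip
p(onz("top",T(722,147),.1),onz("top",T(685,540),.1)); p(onz("top",T(220,75),.085),onz("top",T(437,70),.042),onz("top",T(531,535),.01),onz("top",T(334,528),.01),onz("top",T(515,45),.03))
# frame corners / post
```

```text
[[489.0, 383.0], [550.0, 387.0], [558.0, 167.0], [498.0, 165.0]]
[[488.0, 386.0], [551.0, 390.0], [562.0, 171.0], [498.0, 168.0]]
[523.0, 276.0] [525.0, 279.0]
[0.061 0.22  0.06  0.218] -87.7551160150732
[0.063 0.219 0.064 0.218] -87.07838398620575
[601.0, -80.0, 307.0] [604.0, -77.0, 307.0]
(array([ 0.60456798, -0.07796473,  0.30236418]), np.float64(0.0012868746797102019))
[537.0, -58.0, 224.0] [541.0, -48.0, 224.0]
(array([ 0.54238072, -0.05139089,  0.21046723]), np.float64(0.0010852551578435941))
[539.0, -58.0, 250.0] [541.0, -52.0, 250.0]
(array([ 0.54172604, -0.0544115 ,  0.24277296]), np.float64(0.001129443359794733))
[691.0, -157.0, 100.0] [372.0, -122.0, 100.0]
[748.0, 255.0, 85.0] [773.0, 69.0, 42.0] [371.0, -19.0, 10.0] [374.0, 151.0, 10.0] [802.0, -1.0, 30.0]
```

>>> arm_command(gripper=[8.5,8.5,8.5,8.5,8.5], slide=[[0,0,-6],[0,0,-12],[4,-4,-17],[8,-8,-17],[12,-12,-17]], turn=[[0,0,0],[0,0,-10],[0,0,-20],[0,0,-30],[0,0,-40]])

```text
clock: 0.72
position: [0.2747, -0.4392, 0.4018]
tool_rot: [3.141, 0.001, 1.026]
force: [0.8, -0.5, -0.1]
grip_width: 0.0853
```

```bash
cat >> h.py <<'E'
from scipy.spatial.transform import Rotation as Ro
def rel(*tg,s=None):  # targets (x,y,z,yaw deg) -> slide cm, turn deg
    s=s or bot.observe(); R=Ro.from_euler('xyz',s["tool_rot"])
    for t in tg:
        print("slide",np.round(R.inv().apply(np.array(t[:3])-s["position"])*100,2).tolist(),"turn",np.round((R.inv()*Ro.from_euler('xyz',[np.pi,0,np.radians(t[3])])).as_rotvec(True),1).tolist())
def st():
    s=bot.observe(); print(round(s["clock"],2),"p",np.round(s["position"],4),"rpy",np.round(np.degrees(s["tool_rot"]),1),"F",np.round(s["force"],2),"w",round(s["grip_width"],4),"q",np.round(s["qpos"],2)); return s
E
python3 - <<'E'
from h import *
st(); rel((.45,-.1,.40,92.6),(.527,.337,.15,92.6))
E
```

```text
0.72 p [ 0.2747 -0.4392  0.4018] rpy [179.9   0.   58.8] F [ 0.81 -0.55 -0.09] w 0.0853 q [ 1.09  0.21 -0.23  1.62  0.05  1.31  0.3 ]
slide [38.09, -2.57, 0.16] turn [0.0, 0.0, -33.8]
slide [79.48, -18.63, 25.13] turn [0.0, 0.0, -33.8]
```

>>> arm_command(gripper=[8.5,8.5,8.5,8.5,8.5], slide=[[6,0,0],[12,-0.5,0],[18,-1,0],[24,-1.5,0],[30,-2,0]], turn=[[0,0,-7],[0,0,-14],[0,0,-21],[0,0,-28],[0,0,-34]])

```text
clock: 1.35
position: [0.4141, -0.1728, 0.4013]
tool_rot: [3.142, 0.0, 1.618]
force: [1.0, -0.9, 0.6]
grip_width: 0.085
```

Run:
```python
from h import *
st(); rel((.49,.06,.36,92.6),(.527,.337,.15,92.6))
```

```text
1.35 p [ 0.4141 -0.1728  0.4013] rpy [180.    0.   92.7] F [ 0.95 -0.87  0.59] w 0.085 q [ 0.75  0.11 -0.53  1.76  0.06  1.29  0.25]
slide [22.9, 8.68, 4.13] turn [0.0, 0.0, 0.1]
slide [50.4, 13.67, 25.12] turn [0.0, 0.0, 0.1]
```

>>> arm_command(gripper=[8.5,8.5,8.5,8.5,8.5], slide=[[6,1.5,0],[12,3,0],[18,5,0],[24,6.5,0],[30,8,2]], turn=[[0,0,0],[0,0,0],[0,0,0],[0,0,0],[0,0,0]])

```text
clock: 1.98
position: [0.4806, 0.1282, 0.3826]
tool_rot: [3.14, -0.0, 1.614]
force: [0.9, -1.4, 0.1]
grip_width: 0.0846
```

>>> arm_command(gripper=[8.5,8.5,8.5,8.5,8.5], slide=[[5,1.5,3.5],[10,3,7],[15,4.5,11],[20,5.7,15],[20.4,5.7,20]], turn=[[0,0,0],[0,0,0],[0,0,0],[0,0,0],[0,0,0]])

```text
clock: 2.6
position: [0.5276, 0.3362, 0.1807]
tool_rot: [3.141, -0.002, 1.617]
force: [1.2, -1.3, -1.2]
grip_width: 0.0849
```

Run:
```python
from h import *
st(); rel((.524,.337,.05,92.6),(.524,.337,.0,92.6))
for n in("side","top"):cv2.imwrite(f"pics/{n}1.png",vision.grab_frame(n))
```

```text
2.6 p [0.5276 0.3362 0.1807] rpy [ 1.80e+02 -1.00e-01  9.27e+01] F [ 1.15 -1.27 -1.19] w 0.0849 q [-0.2   0.66 -0.71  1.62  0.48  1.04 -1.01]
slide [0.06, -0.36, 13.07] turn [0.0, -0.1, 0.1]
slide [0.05, -0.36, 18.07] turn [0.0, -0.1, 0.1]
```

>>> arm_command(gripper=[8.5,8.5,8.5,8.5,8.5], slide=[[0,-0.6,4],[0,-0.6,9],[0,-0.6,13],[0,-0.6,15.5],[0,-0.6,17]], turn=[[0,0,0],[0,0,0],[0,0,0],[0,0,0],[0,0,0]])

```text
clock: 3.32
position: [0.5232, 0.3315, 0.0128]
tool_rot: [3.141, 0.0, 1.613]
force: [0.1, -0.5, 0.4]
grip_width: 0.085
```

Run:
```python
from h import *
st()
a=[cv2.resize(vision.grab_frame(n)[y:y+130,x:x+130],(390,390),interpolation=2) for n,x,y in(("side",190,120),("top",150,115))]
cv2.imwrite("pics/g1.png",cv2.convertScaleAbs(np.hstack(a),alpha=1.5))
```

```text
3.33 p [0.5232 0.3315 0.0128] rpy [179.9   0.   92.4] F [ 0.09 -0.53  0.45] w 0.085 q [-0.28  0.87 -0.58  1.72  0.66  0.75 -1.15]
```

View pics/g1.png

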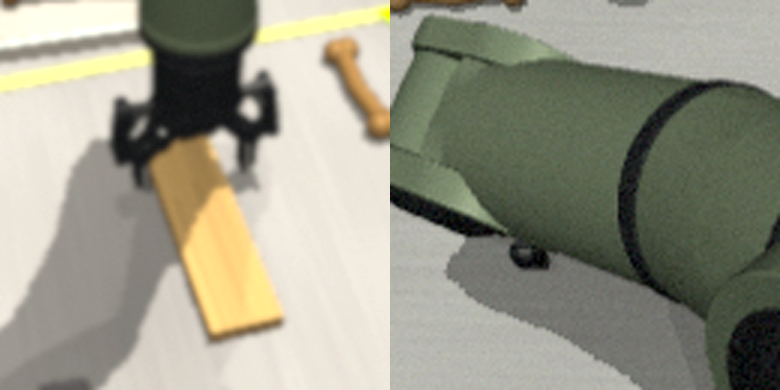

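Side crop: the fingers straddle the board, one at about (140,170) and one at (248,160). I'll descend the last centimetre and close.

>>> arm_command(gripper=[8.5,8.5,8.5,7.0,6.0], slide=[[0,0,0.6],[0,0,1.2],[0,0,1.3],[0,0,1.3],[0,0,1.3]], turn=[[0,0,0],[0,0,0],[0,0,0],[0,0,0],[0,0,0]], force=60)

```text
clock: 4.05
position: [0.5222, 0.3323, -0.0003]
tool_rot: [3.141, 0.0, 1.614]
force: [-1.8, -1.6, 5.5]
grip_width: 0.0625
```

>>> arm_command(gripper=[5.8,5.5,5.5,5.5], slide=[[0,0,0],[0,0,0],[0,0,0],[0,0,0]], turn=[[0,0,0],[0,0,0],[0,0,0],[0,0,0]])

```text
clock: 4.55
position: [0.5223, 0.3323, -0.0003]
tool_rot: [3.141, -0.0, 1.614]
force: [-1.7, -1.4, 8.7]
grip_width: 0.0622
```

>>> arm_command(gripper=[5.5,5.5,5.5], slide=[[0,0,-0.5],[0,0,-0.9],[0,0,-0.9]], turn=[[0,0,0],[0,0,0],[0,0,0]])

```text
clock: 4.92
position: [0.5224, 0.3323, 0.0085]
tool_rot: [3.141, -0.0, 1.614]
force: [1.1, 0.4, -1.9]
grip_width: 0.0623
```

Run:
```python
from h import *
st()
f=vision.grab_frame("side");cv2.imwrite("pics/g2f.png",f)
for c in blobs(wood(f)):
    if 200<c[:,0,0].mean()<330 and c[:,0,1].mean()>150: print(c[:,0].mean(0),np.round(cv2.boxPoints(rect("side",c,.027))),rect("side",c,.027))
cv2.imwrite("pics/g2.png",cv2.convertScaleAbs(cv2.resize(f[110:290,180:380],None,fx=3,fy=3,interpolation=2),alpha=1.5))
```

```text
4.92 p [0.5224 0.3323 0.0085] rpy [180.   -0.   92.5] F [ 1.06  0.44 -1.87] w 0.0623 q [-0.28  0.87 -0.58  1.72  0.66  0.75 -1.15]
[320.3 364.8] [[ 517. -165.]
 [ 545. -172.]
 [ 550. -150.]
 [ 522. -143.]] ((533.583251953125, -157.43080139160156), (22.97662925720215, 28.367427825927734), 76.69469451904297)
[243.93333333 364.06666667] [[ 360. -149.]
 [ 410. -161.]
 [ 421. -114.]
 [ 371. -102.]] ((390.7792053222656, -131.26071166992188), (48.675376892089844, 51.43018341064453), 76.64827728271484)
[219.04 299.08] [[357. -25.]
 [376. -26.]
 [380.  57.]
 [361.  57.]] ((368.53076171875, 15.819454193115234), (82.59580993652344, 19.01297378540039), 87.615478515625)
[263.64130435 201.67391304] [[487. 374.]
 [493. 159.]
 [560. 161.]
 [555. 375.]] ((523.5511474609375, 267.064697265625), (67.53160095214844, 214.8101806640625), 1.4909768104553223)
```

View pics/g2.png

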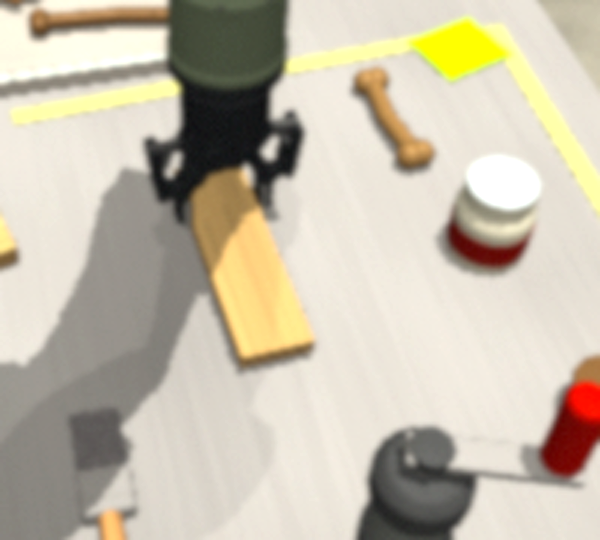

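The board hangs level in the grip with its near end at crop (277,353). The path along −y to the jack is free.

>>> arm_command(gripper=[5.5,5.5,5.5,5.5,5.5], slide=[[-3,0,0],[-7,0,0],[-11,0,0],[-15,0,0],[-18,0,0]], turn=[[0,0,0],[0,0,0],[0,0,0],[0,0,0],[0,0,0]])

```text
clock: 5.6
position: [0.53, 0.1504, 0.008]
tool_rot: [-3.141, 0.001, 1.613]
force: [0.1, -0.7, -1.9]
grip_width: 0.0626
```

Run:
```python
from h import *
s=st(); rel((.5354,.053,.0085,92.5))
f=vision.grab_frame("side");g=vision.grab_frame("top")
cv2.imwrite("pics/g3.png",np.hstack([cv2.convertScaleAbs(cv2.resize(x,None,fx=2.8,fy=2.8,interpolation=2),alpha=a) for x,a in((f[180:330,240:380],1.5),(g[110:260,270:410],1.9))]))
```

```text
5.6 p [0.53   0.1504 0.008 ] rpy [-180.     0.    92.4] F [ 0.15 -0.68 -1.94] w 0.0626 q [ 0.02  0.8  -0.57  1.91  0.71  0.64 -0.96]
slide [-9.76, 0.13, -0.05] turn [-0.0, 0.0, -0.1]
```

View pics/g3.png

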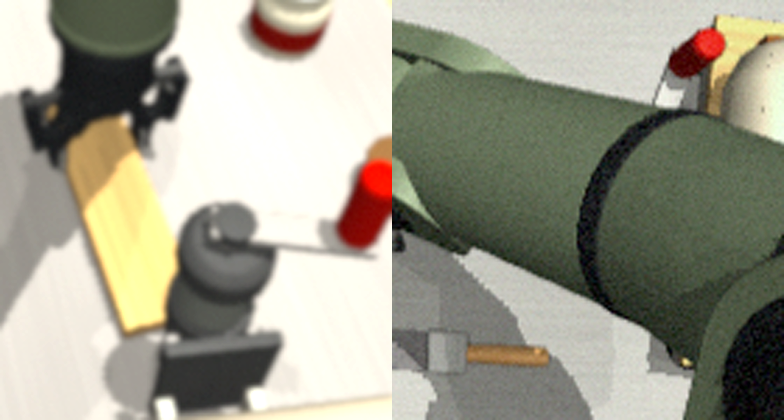

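The board's leading end, at left crop (128,325), is sliding in beside and below the jack. Continuing.

>>> arm_command(gripper=[5.5,5.5,5.5,5.5,5.5], slide=[[-3,0,0],[-6,0.1,0],[-8.5,0.1,0],[-9.7,0.1,0],[-9.7,0.1,0]], turn=[[0,0,0],[0,0,0],[0,0,0],[0,0,0],[0,0,0]])

```text
clock: 6.32
position: [0.5353, 0.0555, 0.0081]
tool_rot: [-3.142, -0.0, 1.614]
force: [-0.4, 0.9, -1.9]
grip_width: 0.0626
```

Run:
```python
from h import *
s=st(); rel((.5354,.053,.0,92.5))
f=vision.grab_frame("side");cv2.imwrite("pics/g4f.png",f)
a=cv2.convertScaleAbs(cv2.resize(f[190:340,220:390],None,fx=4,fy=4,interpolation=2),alpha=1.7)
# expected axis markers at bench/board top and board outline
P=lambda w:tuple(int(v) for v in ((proj("side",w)-[220,190])*4+2))
for z in(.018,.224): cv2.circle(a,P((.540,-.052,z)),3,(255,0,0),-1)
p=s["position"];u=np.array([-.044,.999]);v=np.array([.999,.044])
for l,w in((-.165,-.032),(-.165,.032),(.055,.032),(.055,-.032)):
    q=p[:2]+u*l+v*w; cv2.circle(a,P((*q,.026)),3,(0,255,0),-1)
cv2.imwrite("pics/g4.png",a[:600])
```

```text
6.33 p [0.5353 0.0555 0.0081] rpy [-180.    -0.    92.5] F [-0.39  0.94 -1.95] w 0.0626 q [ 0.19  0.79 -0.57  1.94  0.72  0.62 -0.8 ]
slide [-0.25, 0.0, 0.81] turn [-0.0, -0.0, -0.0]
```

View pics/g4.png

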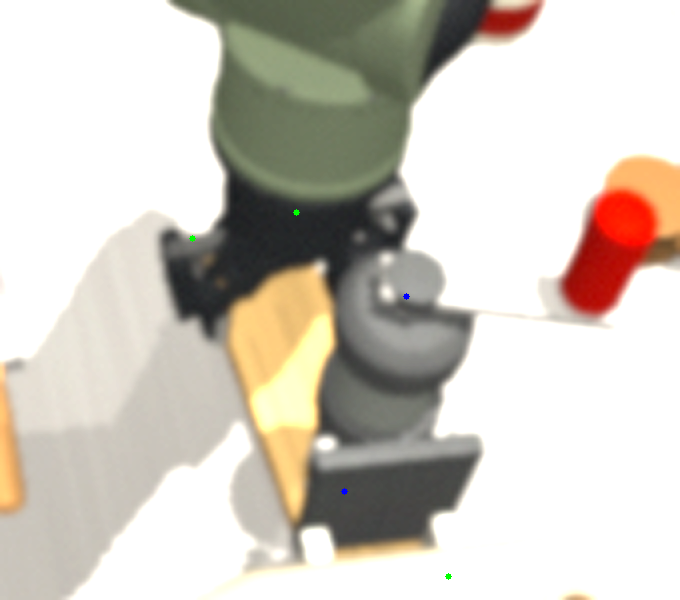

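Left board edge (230,345)-(297,520) agrees with the arm's own figures. The jack's axis line (hub (414,278), head (404,322)) sits about 1.5 mm further to +x, so I correct slightly and set the board down.

>>> arm_command(gripper=[5.5,5.5,5.5,5.5,5.5], slide=[[-0.2,0.15,0],[-0.3,0.15,0.3],[-0.3,0.15,0.6],[-0.3,0.15,0.8],[-0.3,0.15,0.85]], turn=[[0,0,0],[0,0,0],[0,0,0],[0,0,0],[0,0,0]])

```text
clock: 7.0
position: [0.5367, 0.0528, -0.0003]
tool_rot: [-3.141, 0.0, 1.615]
force: [-5.3, -0.2, 12.5]
grip_width: 0.0624
```

>>> arm_command(gripper=[6.5,7.5,8.5,8.5,8.5], slide=[[0,0,0],[0,0,0],[0,0,0],[0,0,-0.5],[0,0,-2]], turn=[[0,0,0],[0,0,0],[0,0,0],[0,0,0],[0,0,0]])

```text
clock: 7.62
position: [0.5365, 0.0526, 0.0199]
tool_rot: [-3.141, 0.0, 1.615]
force: [0.4, 0.4, -0.2]
grip_width: 0.0851
```

Run:
```python
from h import *
st(); rel((.535,.10,.15,92.5),(.535,.15,.34,92.5))
```

```text
7.62 p [0.5365 0.0526 0.0199] rpy [-179.9    0.    92.5] F [ 0.36  0.37 -0.25] w 0.0851 q [ 0.21  0.77 -0.59  1.94  0.7   0.64 -0.78]
slide [4.74, 0.05, -13.01] turn [-0.1, 0.0, 0.0]
slide [9.74, 0.24, -32.01] turn [-0.1, 0.0, 0.0]
```

>>> arm_command(gripper=[8.5,8.5,8.5,8.5,8.5], slide=[[1.5,0,-5],[4,0,-11],[7,0,-17],[10,0,-23],[13,0,-29]], turn=[[0,0,0],[0,0,0],[0,0,0],[0,0,0],[0,0,0]])

```text
clock: 8.25
position: [0.5307, 0.176, 0.2982]
tool_rot: [3.141, -0.0, 1.615]
force: [0.3, -0.4, -0.1]
grip_width: 0.0852
```

>>> arm_command(gripper=[8.5,8.5,8.5,8.5,8.5], slide=[[0,0,-5],[0,0,-9],[-1,0,-9],[-1,0,-9],[-1,0,-9]], turn=[[0,0,0],[0,0,0],[0,0,0],[0,0,0],[0,0,0]])

```text
clock: 8.88
position: [0.5315, 0.165, 0.3845]
tool_rot: [-3.14, 0.0, 1.614]
force: [-0.3, -0.2, 0.1]
grip_width: 0.0846
```

Run:
```python
from h import *
st(); rel((.603,-.079,.40,92.5),(.603,-.079,.27,92.5))
f=vision.grab_frame("side");cv2.imwrite("pics/g5f.png",f);g=vision.grab_frame("top");cv2.imwrite("pics/g5t.png",g)
for n,i in(("side",f),("top",g)):
    for c in blobs(red(i),20): print(n,cv2.boundingRect(c),cv2.minEnclosingCircle(c)[0])
cv2.imwrite("pics/g5.png",np.hstack([cv2.convertScaleAbs(cv2.resize(x,None,fx=2.8,fy=2.8,interpolation=2),alpha=a) for x,a in((f[170:330,240:380],1.2),(g[110:270,270:410],1.6))]))
```

```text
8.88 p [0.5315 0.165  0.3845] rpy [-179.9    0.    92.5] F [-0.33 -0.17  0.13] w 0.0846 q [ 0.21  0.38 -0.85  1.53  0.29  1.36 -0.63]
slide [-24.69, 6.07, -1.55] turn [-0.1, 0.0, -0.0]
slide [-24.69, 6.09, 11.45] turn [-0.1, 0.0, -0.0]
side (368, 237, 16, 15) (376.1129150390625, 244.46774291992188)
```

View pics/g5.png

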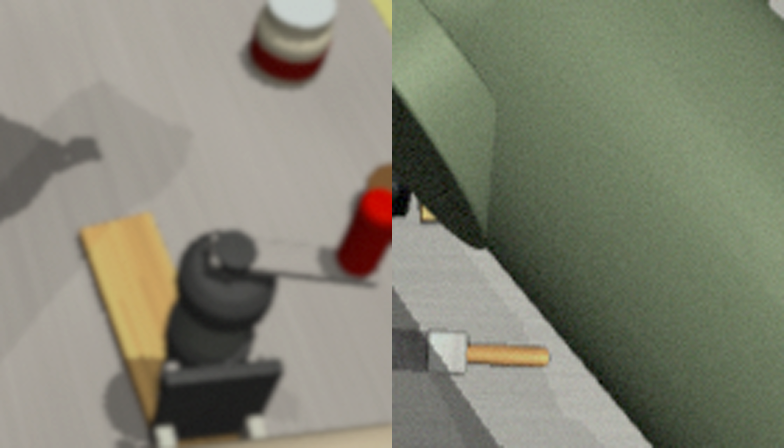

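The board lies flat under the jack, its far end at left crop (82,228)-(152,214). The grip is unmoved at side (376,244). Next I go above the grip.

>>> arm_command(gripper=[8.5,8.5,8.5,8.5,8.5], slide=[[-5,1.5,-1],[-10,3,-1],[-15,4,-1],[-20,5,-1],[-24.7,6.1,-1]], turn=[[0,0,0],[0,0,0],[0,0,0],[0,0,0],[0,0,0]])

```text
clock: 9.6
position: [0.6038, -0.0806, 0.3947]
tool_rot: [-3.141, -0.0, 1.614]
force: [1.3, 0.2, 0.2]
grip_width: 0.0852
```

Run:
```python
from h import *
E=[onz("side",(240+x/2.8,170+y/2.8),.018) for x,y in((82,228),(152,214))]; print(np.round(E,3),np.mean(E,0).round(3),"arm says",np.round(np.array([.5366,.0527])+.055*np.array([-.044,.999]),3))
st(); rel((.603,-.079,.31,92.5),(.603,-.079,.27,92.5))
f=vision.grab_frame("side");
a=cv2.convertScaleAbs(cv2.resize(f[130:290,300:470],None,fx=3.5,fy=3.5,interpolation=2),alpha=1.3)
cv2.imwrite("pics/g6.png",a)
```

```text
[[0.504 0.107 0.018]
 [0.566 0.106 0.018]] [0.535 0.107 0.018] arm says [0.534 0.108]
9.6 p [ 0.6038 -0.0806  0.3947] rpy [-180.    -0.    92.5] F [1.3  0.19 0.25] w 0.0852 q [ 0.54  0.46 -0.77  1.38  0.32  1.43 -0.18]
slide [0.16, -0.06, 8.47] turn [-0.0, -0.0, -0.0]
slide [0.16, -0.06, 12.47] turn [-0.0, -0.0, -0.0]
```

View pics/g6.png

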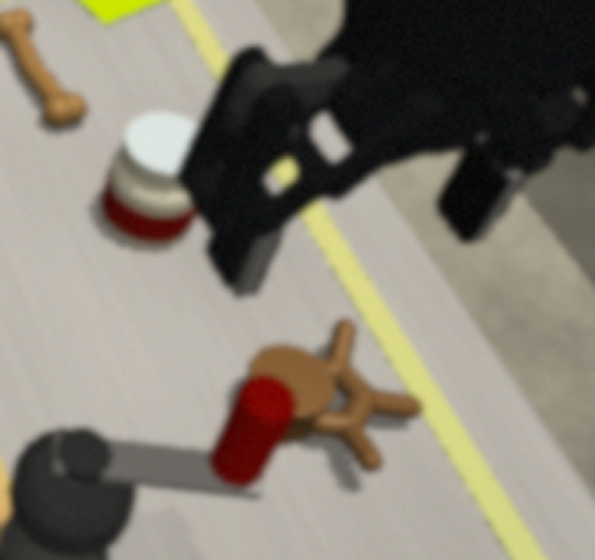

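>>> arm_command(gripper=[8.5,8.5,8.5,8.5,6.0], slide=[[0.2,-0.1,4],[0.2,-0.1,8],[0.2,-0.1,11],[0.2,-0.1,12.4],[0.2,-0.1,12.4]], turn=[[0,0,0],[0,0,0],[0,0,0],[0,0,0],[0,0,0]], force=20)

```text
clock: 10.28
position: [0.6024, -0.0767, 0.2707]
tool_rot: [-3.141, -0.0, 1.615]
force: [0.5, -0.1, -0.2]
grip_width: 0.0693
```

>>> arm_command(gripper=[4.0,2.5,2.0,2.0,2.0], slide=[[0,0,0],[0,0,0],[0,0,0],[0,0,0],[0,0,0]], turn=[[0,0,0],[0,0,0],[0,0,0],[0,0,0],[0,0,0]], force=30)

```text
clock: 10.9
position: [0.6037, -0.0771, 0.2724]
tool_rot: [3.138, 0.0, 1.614]
force: [5.0, -1.8, 7.3]
grip_width: 0.0244
```

Run:
```python
from h import *
s=st(); p=s["position"]-np.array([.5415,-.053,0]); print(np.hypot(*p[:2]),np.degrees(np.arctan2(p[1],p[0])))
```

```text
10.9 p [ 0.6037 -0.0771  0.2724] rpy [179.8   0.   92.5] F [ 5.01 -1.8   7.29] w 0.0244 q [ 0.53  0.54 -0.74  1.57  0.39  1.18 -0.25]
0.06672862477506783 -21.154545297918247
```

Gripped at 24.4 mm, which matches the sleeve. I'll generate the circle's displacement rows.

```bash
cat >> h.py <<'E'
def arc(t0,dth,n=5,k=2,r=6.8,psi=92.5):  # k calls of n rows, clockwise from t0 deg
    psi=np.radians(psi); X=np.array([np.cos(psi),np.sin(psi)]);Y=np.array([np.sin(psi),-np.cos(psi)])
    e=lambda t:r*np.array([np.cos(np.radians(t)),np.sin(np.radians(t))])
    for j in range(k):
        print(t0,"->",t0-n*dth,[[round(float(d@X),2),round(float(d@Y),2),0] for d in (e(t0-(i+1)*dth)-e(t0) for i in range(n))]); t0-=n*dth
E
python3 - <<'E'
from h import *
arc(-21,12,k=1);arc(-81,18,k=4)
E
```

```text
-21 -> -81 [[-1.24, -0.7, 0], [-2.3, -1.64, 0], [-3.15, -2.78, 0], [-3.74, -4.08, 0], [-4.04, -5.47, 0]]
-81 -> -171 [[0.09, -2.13, 0], [0.84, -4.12, 0], [2.16, -5.78, 0], [3.94, -6.96, 0], [5.99, -7.53, 0]]
-171 -> -261 [[2.13, 0.09, 0], [4.12, 0.84, 0], [5.78, 2.16, 0], [6.96, 3.94, 0], [7.53, 5.99, 0]]
-261 -> -351 [[-0.09, 2.13, 0], [-0.84, 4.12, 0], [-2.16, 5.78, 0], [-3.94, 6.96, 0], [-5.99, 7.53, 0]]
-351 -> -441 [[-2.13, -0.09, 0], [-4.12, -0.84, 0], [-5.78, -2.16, 0], [-6.96, -3.94, 0], [-7.53, -5.99, 0]]
```

>>> arm_command(gripper=[2.0,2.0,2.0,2.0,2.0], slide=[[-1.24,-0.7,0],[-2.3,-1.64,0],[-3.15,-2.78,0],[-3.74,-4.08,0],[-4.04,-5.47,0]], turn=[[0,0,0],[0,0,0],[0,0,0],[0,0,0],[0,0,0]])

```text
clock: 11.52
position: [0.5505, -0.1183, 0.2724]
tool_rot: [3.138, -0.001, 1.615]
force: [4.5, 10.4, 7.2]
grip_width: 0.0239
```

```bash
cat >> h.py <<'E'
def lg(t,c=(.5415,-.053)):  # log force parts at commanded angle t
    s=bot.observe(); p=s["position"][:2]-np.array(c); a=np.arctan2(p[1],p[0]); u=np.array([np.cos(a),np.sin(a)]); w=np.array([u[1],-u[0]]); F=np.array(s["force"])[:2]
    print(round(s["clock"],2),"cmd",t,"meas",round(np.degrees(a),1),"r",round(np.hypot(*p)*1000,1),"push",round(-F@w,2),"rad",round(F@u,2),"F",np.round(s["force"],1),"w",round(s["grip_width"],4),np.round(s["position"],4).tolist())
E
python3 -c "
from h import *
lg(-81)"
```

```text
11.53 cmd -81 meas -82.1 r 66.0 push 5.91 rad -9.66 F [ 4.5 10.4  7.2] w 0.0239 [0.5505, -0.1183, 0.2724]
```

>>> arm_command(gripper=[2.0,2.0,2.0,2.0,2.0], slide=[[0.09,-2.13,0],[0.84,-4.12,0],[2.16,-5.78,0],[3.94,-6.96,0],[5.99,-7.53,0]], turn=[[0,0,0],[0,0,0],[0,0,0],[0,0,0],[0,0,0]])

```text
clock: 12.15
position: [0.4737, -0.0628, 0.2725]
tool_rot: [3.136, 0.001, 1.614]
force: [23.3, -1.8, -3.9]
grip_width: 0.0238
```

```bash
python3 -c "
from h import *
lg(-171)"
```

```text
12.15 cmd -171 meas -171.8 r 68.5 push 5.15 rad -22.78 F [23.3 -1.8 -3.9] w 0.0238 [0.4737, -0.0628, 0.2725]
```

>>> arm_command(gripper=[2.0,2.0,2.0,2.0,2.0], slide=[[2.18,0.29,0],[4.17,1.04,0],[5.83,2.36,0],[7.01,4.14,0],[7.58,6.19,0]], turn=[[0,0,0],[0,0,0],[0,0,0],[0,0,0],[0,0,0]])

```text
clock: 12.78
position: [0.5306, 0.0167, 0.2722]
tool_rot: [3.141, -0.0, 1.615]
force: [-5.7, -4.8, 16.5]
grip_width: 0.0241
```

```bash
python3 -c "
from h import *
lg(-261,(.5407,-.0515))"
```

```text
12.78 cmd -261 meas 98.5 r 69.0 push 6.31 rad -3.94 F [-5.7 -4.8 16.5] w 0.0241 [0.5306, 0.0167, 0.2722]
```

>>> arm_command(gripper=[2.0,2.0,2.0,2.0,2.0], slide=[[-0.09,2.13,-0.05],[-0.84,4.12,-0.1],[-2.16,5.78,-0.1],[-3.94,6.96,-0.1],[-5.99,7.53,-0.1]], turn=[[0,0,0],[0,0,0],[0,0,0],[0,0,0],[0,0,0]])

```text
clock: 13.4
position: [0.6087, -0.0402, 0.2724]
tool_rot: [3.141, -0.002, 1.616]
force: [-7.6, 5.0, 4.0]
grip_width: 0.0235
```

```bash
python3 -c "
from h import *
lg(-351,(.5407,-.0513))"
```

```text
13.4 cmd -351 meas 9.3 r 68.9 push 6.17 rad -6.72 F [-7.6  5.   4. ] w 0.0235 [0.6087, -0.0402, 0.2724]
```

>>> arm_command(gripper=[2.0,2.0,2.0,2.0,2.0], slide=[[-2.13,-0.12,0],[-4.12,-0.87,0],[-5.78,-2.19,0],[-6.96,-3.97,0],[-7.53,-6.02,0]], turn=[[0,0,0],[0,0,0],[0,0,0],[0,0,0],[0,0,0]])

```text
clock: 14.02
position: [0.5515, -0.1183, 0.2725]
tool_rot: [3.14, -0.002, 1.615]
force: [3.3, 14.7, -1.3]
grip_width: 0.0238
```

```bash
python3 -c "
from h import *
lg(-441,(.5407,-.0513)); arc(-81,10,k=8)
cv2.imwrite('pics/g7f.png',vision.grab_frame('side'))"
```

```text
14.03 cmd -441 meas -80.9 r 67.9 push 5.58 rad -14.03 F [ 3.3 14.7 -1.3] w 0.0238 [0.5515, -0.1183, 0.2725]
-81 -> -131 [[-0.03, -1.18, 0], [0.14, -2.36, 0], [0.52, -3.48, 0], [1.09, -4.52, 0], [1.82, -5.45, 0]]
-131 -> -181 [[0.89, -0.79, 0], [1.9, -1.4, 0], [3.0, -1.84, 0], [4.16, -2.08, 0], [5.35, -2.11, 0]]
-181 -> -231 [[1.17, 0.18, 0], [2.3, 0.55, 0], [3.34, 1.12, 0], [4.27, 1.85, 0], [5.05, 2.74, 0]]
-231 -> -281 [[0.62, 1.01, 0], [1.05, 2.11, 0], [1.29, 3.28, 0], [1.32, 4.46, 0], [1.15, 5.63, 0]]
-281 -> -331 [[-0.38, 1.12, 0], [-0.94, 2.17, 0], [-1.68, 3.09, 0], [-2.57, 3.88, 0], [-3.58, 4.5, 0]]
-331 -> -381 [[-1.1, 0.43, 0], [-2.26, 0.67, 0], [-3.45, 0.7, 0], [-4.62, 0.53, 0], [-5.75, 0.15, 0]]
-381 -> -431 [[-1.04, -0.57, 0], [-1.97, -1.3, 0], [-2.75, -2.19, 0], [-3.37, -3.2, 0], [-3.81, -4.3, 0]]
-431 -> -481 [[-0.24, -1.16, 0], [-0.27, -2.35, 0], [-0.09, -3.52, 0], [0.28, -4.64, 0], [0.85, -5.68, 0]]
```

>>> arm_command(gripper=[2.0,2.0,2.0,2.0,2.0], slide=[[0.07,-1.18,0],[0.24,-2.36,0],[0.62,-3.48,0],[1.19,-4.52,0],[1.92,-5.45,0]], turn=[[0,0,0],[0,0,0],[0,0,0],[0,0,0],[0,0,0]])

```text
clock: 14.7
position: [0.4965, -0.1021, 0.2725]
tool_rot: [3.139, 0.0, 1.614]
force: [10.0, 2.4, -5.5]
grip_width: 0.024
```

```bash
python3 -c "
from h import *
lg(-491,(.5407,-.0513))"
```

```text
14.7 cmd -491 meas -131.0 r 67.3 push 5.99 rad -8.33 F [10.   2.4 -5.5] w 0.024 [0.4965, -0.1021, 0.2725]
```

>>> arm_command(gripper=[2.0,2.0,2.0,2.0,2.0], slide=[[0.89,-0.79,0],[1.9,-1.4,0],[3.0,-1.84,0],[4.16,-2.08,0],[5.35,-2.11,0]], turn=[[0,0,0],[0,0,0],[0,0,0],[0,0,0],[0,0,0]])

```text
clock: 15.32
position: [0.4731, -0.0503, 0.2725]
tool_rot: [3.14, 0.001, 1.614]
force: [7.4, -6.8, -5.5]
grip_width: 0.0242
```

```bash
python3 -c "
from h import *
lg(-541,(.5407,-.0513))"
```

```text
15.32 cmd -541 meas 179.1 r 67.6 push 6.7 rad -7.53 F [ 7.4 -6.8 -5.5] w 0.0242 [0.4731, -0.0503, 0.2725]
```

Push 6.70 here. That could be the first contact, so I take smaller steps.

```bash
python3 -c "
from h import *
arc(-181,5,k=8)"
```

```text
-181 -> -206 [[0.59, 0.06, 0], [1.17, 0.18, 0], [1.74, 0.34, 0], [2.3, 0.55, 0], [2.83, 0.81, 0]]
-206 -> -231 [[0.51, 0.31, 0], [0.99, 0.65, 0], [1.44, 1.04, 0], [1.85, 1.47, 0], [2.22, 1.93, 0]]
-231 -> -256 [[0.33, 0.49, 0], [0.62, 1.01, 0], [0.86, 1.55, 0], [1.05, 2.11, 0], [1.2, 2.69, 0]]
-256 -> -281 [[0.09, 0.59, 0], [0.13, 1.18, 0], [0.12, 1.77, 0], [0.06, 2.36, 0], [-0.05, 2.94, 0]]
-281 -> -306 [[-0.16, 0.57, 0], [-0.38, 1.12, 0], [-0.64, 1.66, 0], [-0.94, 2.17, 0], [-1.29, 2.65, 0]]
-306 -> -331 [[-0.39, 0.45, 0], [-0.82, 0.86, 0], [-1.28, 1.23, 0], [-1.77, 1.56, 0], [-2.29, 1.85, 0]]
-331 -> -356 [[-0.54, 0.24, 0], [-1.1, 0.43, 0], [-1.68, 0.58, 0], [-2.26, 0.67, 0], [-2.86, 0.71, 0]]
-356 -> -381 [[-0.59, -0.01, 0], [-1.18, -0.07, 0], [-1.77, -0.19, 0], [-2.34, -0.35, 0], [-2.89, -0.56, 0]]
```

>>> arm_command(gripper=[2.0,2.0,2.0,2.0,2.0], slide=[[0.59,0.06,0],[1.17,0.18,0],[1.75,0.34,0],[2.3,0.55,0],[2.83,0.81,0]], turn=[[0,0,0],[0,0,0],[0,0,0],[0,0,0],[0,0,0]])

```text
clock: 15.95
position: [0.4795, -0.0219, 0.2724]
tool_rot: [3.142, 0.002, 1.613]
force: [-1.4, -5.8, 1.0]
grip_width: 0.024
```

```bash
python3 -c "
from h import *
lg(-566,(.5407,-.0513))"
```

```text
15.95 cmd -566 meas 154.4 r 67.9 push 5.86 rad -1.22 F [-1.4 -5.8  1. ] w 0.024 [0.4795, -0.0219, 0.2724]
```

>>> arm_command(gripper=[2.0,2.0,2.0,2.0,2.0], slide=[[0.51,0.31,0],[0.99,0.65,0],[1.44,1.04,0],[1.85,1.47,0],[2.22,1.93,0]], turn=[[0,0,0],[0,0,0],[0,0,0],[0,0,0],[0,0,0]])

```text
clock: 16.58
position: [0.4975, 0.0014, 0.2724]
tool_rot: [-3.141, 0.001, 1.614]
force: [-4.5, -4.0, 4.6]
grip_width: 0.024
```

```bash
python3 -c "
from h import *
lg(-591,(.5407,-.0513))"
```

```text
16.57 cmd -591 meas 129.3 r 68.2 push 5.96 rad -0.25 F [-4.5 -4.   4.6] w 0.024 [0.4975, 0.0014, 0.2724]
```

>>> arm_command(gripper=[2.0,2.0,2.0,2.0,2.0], slide=[[0.33,0.49,0],[0.62,1.01,0],[0.86,1.55,0],[1.05,2.11,0],[1.2,2.69,0]], turn=[[0,0,0],[0,0,0],[0,0,0],[0,0,0],[0,0,0]])

```text
clock: 17.2
position: [0.5237, 0.0151, 0.2724]
tool_rot: [-3.141, 0.001, 1.614]
force: [-5.6, -1.6, 4.2]
grip_width: 0.024
```

```bash
python3 -c "
from h import *
lg(-616,(.5407,-.0513))"
```

```text
17.2 cmd -616 meas 104.4 r 68.5 push 5.79 rad -0.14 F [-5.6 -1.6  4.2] w 0.024 [0.5237, 0.0151, 0.2724]
```

>>> arm_command(gripper=[2.0,2.0,2.0,2.0,2.0], slide=[[0.09,0.59,0],[0.13,1.18,0],[0.12,1.77,0],[0.06,2.36,0],[-0.05,2.94,0]], turn=[[0,0,0],[0,0,0],[0,0,0],[0,0,0],[0,0,0]])

```text
clock: 17.82
position: [0.5532, 0.0163, 0.2724]
tool_rot: [-3.141, -0.0, 1.615]
force: [-5.2, 2.2, 3.2]
grip_width: 0.0239
```

```bash
python3 -c "
from h import *
lg(-641,(.5407,-.0513))"
```

```text
17.82 cmd -641 meas 79.6 r 68.8 push 5.52 rad 1.2 F [-5.2  2.2  3.2] w 0.0239 [0.5532, 0.0163, 0.2724]
```

>>> arm_command(gripper=[2.0,2.0,2.0,2.0,2.0], slide=[[-0.16,0.57,0],[-0.38,1.12,0],[-0.64,1.66,0],[-0.94,2.17,0],[-1.29,2.65,0]], turn=[[0,0,0],[0,0,0],[0,0,0],[0,0,0],[0,0,0]])

```text
clock: 18.45
position: [0.5803, 0.005, 0.2725]
tool_rot: [-3.141, -0.001, 1.615]
force: [-4.4, 4.6, 1.5]
grip_width: 0.0237
```

```bash
python3 -c "
from h import *
lg(-666,(.5407,-.0513))"
```

```text
18.45 cmd -666 meas 54.9 r 68.8 push 6.24 rad 1.21 F [-4.4  4.6  1.5] w 0.0237 [0.5803, 0.005, 0.2725]
```

>>> arm_command(gripper=[2.0,2.0,2.0,2.0,2.0], slide=[[-0.39,0.45,0],[-0.82,0.86,0],[-1.28,1.23,0],[-1.77,1.56,0],[-2.29,1.85,0]], turn=[[0,0,0],[0,0,0],[0,0,0],[0,0,0],[0,0,0]])

```text
clock: 19.08
position: [0.6, -0.0166, 0.2725]
tool_rot: [3.141, -0.002, 1.616]
force: [-2.2, 8.0, 0.6]
grip_width: 0.0235
```

```bash
python3 -c "
from h import *
lg(-691,(.5407,-.0513))"
```

```text
19.07 cmd -691 meas 30.4 r 68.7 push 8.02 rad 2.09 F [-2.2  8.   0.6] w 0.0235 [0.6, -0.0166, 0.2725]
```

```bash
python3 -c "
from h import *
lg(-691,(.5407,-.0513));arc(-331,2,k=5)"
```

```text
19.07 cmd -691 meas 30.4 r 68.7 push 8.02 rad 2.09 F [-2.2  8.   0.6] w 0.0235 [0.6, -0.0166, 0.2725]
-331 -> -341 [[-0.21, 0.1, 0], [-0.43, 0.2, 0], [-0.65, 0.28, 0], [-0.88, 0.36, 0], [-1.1, 0.43, 0]]
-341 -> -351 [[-0.23, 0.06, 0], [-0.46, 0.12, 0], [-0.69, 0.17, 0], [-0.93, 0.21, 0], [-1.16, 0.24, 0]]
-351 -> -361 [[-0.24, 0.02, 0], [-0.47, 0.04, 0], [-0.71, 0.04, 0], [-0.95, 0.04, 0], [-1.18, 0.03, 0]]
-361 -> -371 [[-0.24, -0.02, 0], [-0.47, -0.05, 0], [-0.71, -0.08, 0], [-0.94, -0.12, 0], [-1.17, -0.18, 0]]
-371 -> -381 [[-0.23, -0.06, 0], [-0.46, -0.13, 0], [-0.68, -0.2, 0], [-0.9, -0.29, 0], [-1.12, -0.38, 0]]
```

>>> arm_command(gripper=[2.0,2.0,2.0,2.0,2.0], slide=[[-0.21,0.11,0],[-0.43,0.2,0],[-0.65,0.29,0],[-0.87,0.36,0],[-1.1,0.43,0]], turn=[[0,0,0],[0,0,0],[0,0,0],[0,0,0],[0,0,0]])

```text
clock: 19.7
position: [0.605, -0.0271, 0.2725]
tool_rot: [3.141, -0.002, 1.616]
force: [0.4, 9.2, -1.2]
grip_width: 0.0238
```

```bash
python3 -c "
from h import *
lg(-701,(.5407,-.0513))"
```

```text
19.7 cmd -701 meas 20.6 r 68.7 push 8.5 rad 3.65 F [ 0.4  9.2 -1.2] w 0.0238 [0.605, -0.0271, 0.2725]
```

>>> arm_command(gripper=[2.0,2.0,2.0,2.0,2.0], slide=[[-0.23,0.05,0],[-0.46,0.11,0],[-0.69,0.15,0],[-0.93,0.19,0],[-1.16,0.22,0]], turn=[[0,0,0],[0,0,0],[0,0,0],[0,0,0],[0,0,0]])

```text
clock: 20.32
position: [0.608, -0.0385, 0.2726]
tool_rot: [3.14, -0.002, 1.616]
force: [4.0, 8.1, -4.0]
grip_width: 0.024
```

```bash
python3 -c "
from h import *
lg(-711,(.5407,-.0513))
from h import vision
"
```

```text
20.32 cmd -711 meas 10.8 r 68.5 push 7.22 rad 5.4 F [ 4.   8.1 -4. ] w 0.024 [0.608, -0.0385, 0.2726]
```

One noisy low reading (7.22). I take a few more single-row readings in 2° steps before deciding.

>>> arm_command(gripper=[2.0], slide=[[-0.24,0.01,0]], turn=[[0,0,0]])

```text
clock: 20.45
position: [0.6084, -0.0408, 0.2726]
tool_rot: [3.14, -0.002, 1.616]
force: [4.7, 9.0, -4.6]
grip_width: 0.0237
```

```bash
python3 -c "
from h import *
lg(-713,(.5407,-.0513))"
```

```text
20.45 cmd -713 meas 8.8 r 68.5 push 8.19 rad 6.07 F [ 4.7  9.  -4.6] w 0.0237 [0.6084, -0.0408, 0.2726]
```

>>> arm_command(gripper=[2.0], slide=[[-0.24,0.01,0]], turn=[[0,0,0]])

```text
clock: 20.58
position: [0.6087, -0.0433, 0.2726]
tool_rot: [3.14, -0.002, 1.616]
force: [5.7, 8.8, -5.1]
grip_width: 0.0238
```

```bash
python3 -c "
from h import *
lg(-715,(.5407,-.0513))"
```

```text
20.57 cmd -715 meas 6.8 r 68.4 push 8.07 rad 6.68 F [ 5.7  8.8 -5.1] w 0.0238 [0.6087, -0.0433, 0.2726]
```

>>> arm_command(gripper=[2.0,2.0], slide=[[-0.24,0.0,0],[-0.48,-0.01,0]], turn=[[0,0,0],[0,0,0]])

```text
clock: 20.82
position: [0.609, -0.0481, 0.2726]
tool_rot: [3.139, -0.002, 1.616]
force: [8.3, 8.8, -4.7]
grip_width: 0.0237
```

```bash
python3 -c "
from h import *
lg(-719,(.5407,-.0513))"
```

```text
20.82 cmd -719 meas 2.7 r 68.4 push 8.41 rad 8.73 F [ 8.3  8.8 -4.7] w 0.0237 [0.609, -0.0481, 0.2726]
```

>>> arm_command(gripper=[2.0], slide=[[-0.24,-0.01,0]], turn=[[0,0,0]])

```text
clock: 20.95
position: [0.609, -0.0505, 0.2726]
tool_rot: [3.139, -0.002, 1.616]
force: [8.7, 8.8, -6.0]
grip_width: 0.0238
```

```bash
python3 -c "
from h import *
lg(-721,(.5407,-.0513))
from scipy.optimize import least_squares as L
d=np.array([(81,5.91),(171,5.15),(261,6.31),(351,6.17),(441,5.58),(491,5.99),(541,6.7),(566,5.86),(591,5.96),(616,5.79),(641,5.52),(666,6.24),(691,8.02),(701,8.5),(711,7.22),(713,8.19),(715,8.07)])
f=lambda p:p[0]+2.405*np.radians(np.maximum(d[:,0]-p[1],0))-d[:,1]
r=L(f,[5.9,655]);J=r.jac;print(r.x,np.std(r.fun),np.sqrt(np.diag(np.linalg.inv(J.T@J)))*np.std(r.fun),'load@721',65*np.radians(721-r.x[1]))"
```

```text
20.95 cmd -721 meas 0.7 r 68.3 push 8.7 rad 8.8 F [ 8.7  8.8 -6. ] w 0.0238 [0.609, -0.0505, 0.2726]
[  5.90363636 656.54531112] 0.4684765251048655 [0.14125099 5.66432128] load@721 73.12152505490599
```

>>> arm_command(gripper=[2.0,2.0], slide=[[-0.24,-0.02,0],[-0.47,-0.04,0]], turn=[[0,0,0],[0,0,0]])

```text
clock: 21.2
position: [0.6089, -0.0553, 0.2726]
tool_rot: [3.139, -0.002, 1.616]
force: [8.8, 8.3, -5.9]
grip_width: 0.0234
```

```bash
python3 -c "
from h import *
lg(-725,(.5407,-.0513))
cv2.imwrite('pics/g8f.png',vision.grab_frame('side'))
lg(-725,(.5407,-.0513))"
```

```text
21.2 cmd -725 meas -3.4 r 68.3 push 8.79 rad 8.31 F [ 8.8  8.3 -5.9] w 0.0234 [0.6089, -0.0553, 0.2726]
21.25 cmd -725 meas -3.7 r 68.3 push 8.47 rad 7.68 F [ 8.2  8.  -4.4] w 0.0235 [0.6089, -0.0557, 0.2725]
```

Push 8.79 N is 2.9 N above the free baseline, so about 78 N on the foot; the angle past contact gives 78 N too. I stop here, let go and retreat upward.

>>> arm_command(gripper=[4.0,6.0,8.0,8.5,8.5], slide=[[0,0,0],[0,0,0],[0,0,0],[0,0,-2],[0,0,-7]], turn=[[0,0,0],[0,0,0],[0,0,0],[0,0,0],[0,0,0]])

```text
clock: 21.88
position: [0.607, -0.0574, 0.3413]
tool_rot: [-3.138, -0.0, 1.614]
force: [1.0, -1.0, 1.2]
grip_width: 0.0849
```

>>> arm_command(gripper=[8.5,8.5,8.5,8.5,8.5], slide=[[0,0,-5],[4,0,-5],[9,0,-5],[14,0,-5],[18,0,-5]], turn=[[0,0,0],[0,0,0],[0,0,0],[0,0,0],[0,0,0]])

```text
clock: 22.5
position: [0.5996, 0.1248, 0.3923]
tool_rot: [3.141, -0.0, 1.615]
force: [0.1, -0.6, 0.4]
grip_width: 0.0846
```

Run:
```python
from h import *
st()
f=vision.grab_frame("side");cv2.imwrite("pics/g9f.png",f);f0=cv2.imread("pics/g5f.png")
# cradle motion: fossil region shift vs. before winding
R=np.s_[315:384,250:440]
g=lambda i:cv2.cvtColor(i,6)[R].astype(np.float32)
print("fossil shift px",cv2.phaseCorrelate(g(f0),g(f),cv2.createHanningWindow((190,69),cv2.CV_32F)))
for c in blobs(red(f),20): 
    x=cv2.minEnclosingCircle(c)[0]; print("red",x,onz("side",x,.307))
cv2.imwrite("pics/g9.png",np.hstack([cv2.convertScaleAbs(cv2.resize(i[170:350,240:380],None,fx=2.8,fy=2.8,interpolation=2),alpha=1.5) for i in(f0,f)]))
```

```text
22.5 p [0.5996 0.1248 0.3923] rpy [180.   -0.   92.5] F [ 0.06 -0.6   0.41] w 0.0846 q [ 0.23  0.48 -0.84  1.37  0.36  1.44 -0.55]
fossil shift px ((-0.0051716373573071905, 0.05016277847935413), 0.9275166618603247)
red (373.0, 234.0) [ 0.60526894 -0.06317489  0.307     ]
```

View pics/g9.png

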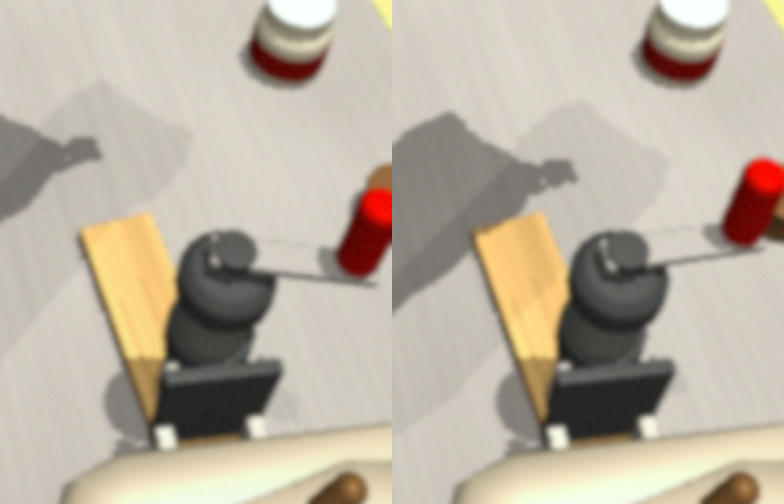

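Before (left) and after (right): the board, cradle and jar have not moved, only the crank has turned, and the gripper is well clear. I hand the job in.

```bash
python3 -c "
from workcell import job_done; print(job_done())"
```

```text
the job is handed in; nothing more can be done
None
```

The 220 x 64 mm board lies flat under the jack's foot, and the crank is wound until the foot carries about 78 N. I then let go of the crank, backed the gripper off and handed the job in at about 22.6 s.

- **Board placing:** the centre line passes within about 1 mm of the jack's axis, as fitted from the crank's circle. The near end reaches about 60 mm past the axis. The side camera and the arm's own position agreed on the far end to 1 mm. The foot itself was hidden by the tongue bracket, so I never saw it on the board.
- **Crank load:** I wound it about 704° clockwise. The free push averaged 5.9 N, contact came about 68° before I stopped, and the last push was 8.8 N. Push and angle past contact both give about 78 N, with an uncertainty of roughly ±7 N, below the 95 N at which the front feet could lift.
- **Disagreeing readings:** the push readings scattered by about 0.5 N. One loaded reading was low (7.2 N) and one free reading was high (6.7 N), so I took extra readings in small steps before stopping.
- **Last checks:** the fossil shifted 0.05 pixel in the side view from before winding to after, so no tilting showed. The board had not moved, and nothing was touching the robot. I did not touch the vertebra, jar, long bone or brush.

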